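# Shut down the curing controller and demould the support

## Robot

A 6-joint arm with a two-finger parallel gripper is mounted at the origin on the work surface. World frame = base frame: x ahead of the robot, y to its left, z up, the work surface at z = 0. Lengths are in m, angles in rad, forces in N, time in s.
With the tool pointing down it reaches from about 0.325 to 0.925 m from the base axis. Payload 3.1 kg.
Tool frame: the origin (TCP) lies at the very end of the fingers, on their centre line; the grasp point (between the pads) lies 19 mm behind it; z points along the fingers, y is the line along which they close (so a half turn about z gives the same grasp; the last joint's range is limited). The gripper opens to 85 mm and grips with 20 to 120 N. Pads are 22 mm wide; open, the fingers measure 114 mm over their backs; the gripper's body (76 mm by 85 mm) begins 54 mm behind the grasp point. The pads swing forward as they close: fully open they stand 13 mm farther back than shut.
Start: joints at [1.204, 0.217, 1.613, -0, 1.311, -0.112], TCP at [0.158, 0.605, 0.231] pointing down, gripper open.
Joint ranges: [-2.75, 2.75], [-0.78, 2.1], [0.31, 2.55], [-1.13, 4.27], [0.13, 2.63], [-2.58, 2.58]. Speed limits (rad/s): [2.79, 2.79, 3.14, 3.14, 3.14, 3.14].

## Interface

Orientations are given as [roll, pitch, yaw] about the fixed x, y, z axes, in that order (R = Rz(yaw) Ry(pitch) Rx(roll)).
In Python, from cell import r, claw, kinematics, get_obs, cams, job gives the robot as it stands. Calls block until the motion is done:
- r.reach(position, orientation): joint-space move of the TCP to a pose.
- r.servo_line(position, attitude=None, feed=0.15): straight line of the TCP; attitude=None keeps the orientation; feed is the mean speed in m/s.
- r.goto_joints(angles): joint-space move.
- claw.command_gripper(opening, newtons=None): finger opening in m; newtons is the grip in N (None keeps the last); returns when the fingers have stopped.
- r.hold(seconds).
- kinematics.solve_ik(position, orientation): joint angles nearest the present ones, or None.
- get_obs(): the state.
- cams.capture(name): name is "side" or "top" or "wrist"; returns a dict with "image" (480x640x3 uint8, red, green, blue), "z_map" (480x640 float32, m along the optical axis (not along the pixel's ray), 0 where there is no reading), "fx", "fy", "cx", "cy" (pixels), "rvec" (rotation vector, rad) and "tvec" (3), from world to camera coordinates, as OpenCV has them. Camera axes: x right, y down, z forward; pixel columns grow to the right and rows downward; lengths in m; the calibration is good to about 2 mm. A picture is of the moment at which its call begins.
A pose or a line that the arm cannot do raises r.PlanningError and nothing moves.
- job.hand_in(): hands the job in; it is judged then, once.
The state is a dict: "clock": time; "joints": joint angles; "joint_vel": joint speeds; "joint_torque": joint torques, N m; "tool_pos": TCP position; "orientation": TCP orientation; "contact_force": force on the tool from outside, world axes, zero at the start; "moment": the same for the moment, N m; "grip_width": finger opening in m; "grasp_force": force on a finger pad.
Only numpy, scipy, OpenCV 4.12 (cv2) and the standard library are available. Lean on these libraries where they do the work, as an engineer would, in place of code of your own. Each camera call takes 0.05 s, during which the arm holds its last target. There are 200 camera calls.

## Task

The brown support in the blue mould has cured. On the grey controller press the red key, then the yellow, then the green, each fully down and let right up before the next, and never press the white one; then lift the support out of the mould and set it down flat with its rib up, wholly inside the black circle on the light panel, without dropping it: let go only once it stands there. Leave the loose things around where they are.

Things in the scene. Friction and masses are not known exactly. Their poses are not given: they have to be found in the camera images.
- key_red (a joint): travel of the red spring key in m: 0 up, 0.007 fully down; a spring returns it and it takes about 5 N to hold fully down (about 1.5 N to start it)
- key_yellow (a joint): travel of the yellow spring key, as the red one
- key_green (a joint): travel of the green spring key, as the red one
- key_white (a joint): travel of the white spring key (not to be pressed), as the red one
- key_red_top (a point): flat round top of the red key, 34 mm across; this point is the centre of the top face and goes down with the key (59 mm above the bench when up); z is up. The four keys stand in a 66 mm square grid on the controller; which colour is in which place varies.
- key_yellow_top (a point): flat round top of the yellow key, 34 mm across; this point is the centre of the top face and goes down with the key (59 mm above the bench when up); z is up. The four keys stand in a 66 mm square grid on the controller; which colour is in which place varies.
- key_green_top (a point): flat round top of the green key, 34 mm across; this point is the centre of the top face and goes down with the key (59 mm above the bench when up); z is up. The four keys stand in a 66 mm square grid on the controller; which colour is in which place varies.
- key_white_top (a point): flat round top of the white key, 34 mm across; this point is the centre of the top face and goes down with the key (59 mm above the bench when up); z is up. The four keys stand in a 66 mm square grid on the controller; which colour is in which place varies.
- console: curing controller: grey fixed box 140 x 140 mm, 36 mm high, with the four keys on its top; origin under its centre on the bench. It stands on one side of the hotplate, left or right, and the light panel on the other.
- hotplate: cream hotplate with a steel top, fixed, 190 x 190 mm, top 70 mm above the bench; origin under its centre on the bench. The mould stands on it.
- mould: blue octagonal mould, fixed, 150 mm across the flats, 34 mm high, with an open octagonal cavity 116 mm across the flats and 22 mm deep (its floor is 12 mm above the origin); origin at the centre of its underside, z up, x square to one of its flats and along the rib of the support as it lies in it
- cast: brown octagonal cured support, about 0.3 kg: a disc 110 mm across the flats, 22 mm thick, with one upright rib on top along its x axis, 84 mm long, 22 mm wide (y), 34 mm high; 56 mm in all. Origin at the centre of its underside, z up. It starts loose in the mould's cavity with 3 mm play all round, its disc flush with the mould's rim, its rib standing clear above
- cast_rib (a point): centre of the top face of the support's rib, 56 mm above the support's underside
- panel: white light panel with a black edge, fixed, 240 x 240 mm, 10 mm high; origin under its centre on the bench
- panel_mark (a point): centre of the black circle (160 mm across) drawn in the middle of the light panel, on its top face, 10 mm above the bench; z up
- cup: small black round cup, 36 mm across, 40 mm high, standing in a corner of the light panel, loose, to be left where it is; origin at the centre of its underside
- tweezers: dark steel tweezers, 140 mm long, 12 mm wide, 8 mm high, lying on the light panel beside the black circle, loose, to be left where it is; origin near mid-length
- brush: brush, 170 mm long, lying on the bench close in front of the robot, loose, to be left where it is; origin near mid-length
- bottle_amber: amber bottle, 48 mm across, 110 mm high, at the far side of the bench, loose, to be left where it is; origin at the centre of its underside
- bottle_tall: white bottle with a blue cap, 54 mm across, 130 mm high, at the far side of the bench, loose, to be left where it is; origin at the centre of its underside
- jar: glass jar with a steel lid, 60 mm across, 70 mm high, at the far side of the bench, loose, to be left where it is; origin at the centre of its underside
- sample: octagonal white block with a cork top, 90 mm across the flats, 38 mm high, at the far side of the bench (a finished piece, not part of the job), loose, to be left where it is; origin at the centre of its underside
There are look-alikes about, which are no part of the job. Leave any purple or turquoise look-alike of the cast alone.

How it is judged:
By the outcome, as a careful person would: the job done as asked, in the order asked, and still so for the second after the job is handed in, with the robot touching nothing.
It also fails if it takes over 64 s, if anything falls off the work surface, if the arm or the gripper's body presses on something with over 40 N, if the wrist force passes 120 N, or if a joint passes its speed limit or range.

## Working session

There is one attempt and no reset: what is moved stays moved. The work goes in short steps, each a Python script; the robot and the scene stay as the last script left them, time stands still between calls to the robot, and variables do not carry over. Pictures are saved under pics/ and viewed, at most 10 in all, crops included, and the job is handed in when it is done.

```bash
mkdir -p pics; cat > h.py <<'E'
import numpy as np, cv2
from cell import r, claw, kinematics, get_obs, cams, job
def shot(n, fn=None):
    c=cams.capture(n); 
    if fn: cv2.imwrite('pics/'+fn, c['image'][:,:,::-1])
    R=cv2.Rodrigues(np.array(c['rvec'],float))[0]; t=np.array(c['tvec'],float).ravel()
    v,u=np.mgrid[0:480,0:640]; z=c['z_map'].astype(float)
    P=np.stack([(u-c['cx'])/c['fx']*z,(v-c['cy'])/c['fy']*z,z],-1)
    W=(P-t)@R
    W[z==0]=np.nan
    return c,W
E
python3 - <<'E'
from h import *
for n in('top','side'):
    c,W=shot(n,n+'1.png'); np.savez(n+'.npz',im=c['image'],W=W)
    R=cv2.Rodrigues(np.array(c['rvec'],float))[0]; print(n,-R.T@np.array(c['tvec']).ravel(),c['fx'])
o=get_obs();print(o['clock'],o['orientation'],o['grip_width'],o['contact_force'])
E
```

```text
top [0.50987539 0.01515715 1.03818216] 453.45612018538884
side [ 0.07833149 -0.51124331  0.76067237] 492.14262577514415
0.1 [-3.13941277e+00 -2.23812493e-04  2.88682202e+00] 0.0855759989112996 [ 0.19211892 -0.32580861  0.40773453]
```

View pics/top1.png

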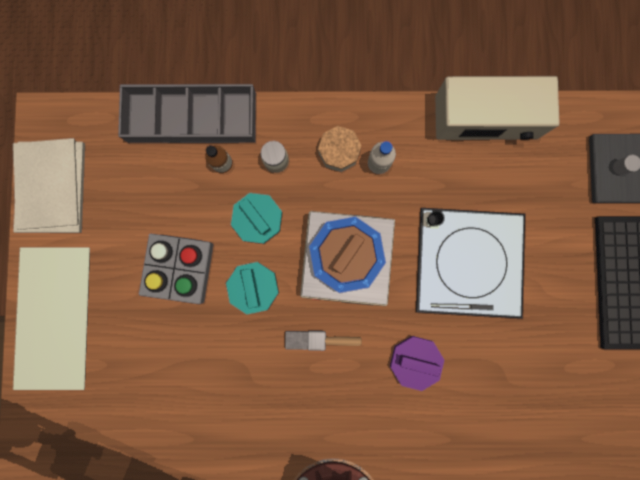

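View pics/side1.png

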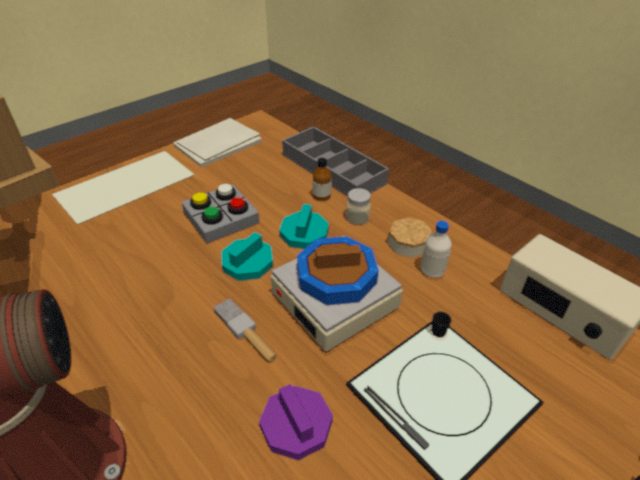

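The top view shows the keys: white (160,251), red (189,256), yellow (155,282) and green (185,286). The panel circle is at (472,263), the cup at (435,218) and the tweezers at (462,306).

Candidates for the cast are brown in the blue mould (348,253), turquoise (256,218) and (252,288), and purple (417,363). I choose the brown one in the blue mould and will check it with a crop.

```bash
python3 - <<'E'
from h import *
d=np.load('top.npz');im=d['im'];W=d['W']
for n,(u,v) in dict(white=(160,251),red=(189,256),yellow=(155,282),green=(185,286),rib=(348,253),panel=(472,263),cup=(435,218),tw=(462,306),purp=(417,363)).items(): print(n,W[v,u].round(4))
print('base px',W[470,330])
ok=np.isfinite(W[...,2])
hsv=cv2.cvtColor(im,cv2.COLOR_RGB2HSV)
vv,uu=np.mgrid[0:480,0:640]
# keys
for n,(u,v) in dict(white=(160,251),red=(189,256),yellow=(155,282),green=(185,286)).items():
    m=ok&(np.hypot(uu-u,vv-v)<12)&(W[...,2]>.054)&(W[...,2]<.066)
    p=W[m]; c,rad=cv2.minEnclosingCircle(p[:,:2].astype(np.float32)); print(n,p.mean(0).round(4),np.round(c,4),round(rad,4),m.sum())
# rib
m=ok&(np.hypot(uu-348,vv-253)<35)&(W[...,2]>.128)
p=W[m]; z=np.percentile(p[:,2],50); print('rib z',z,m.sum())
p=p[np.abs(p[:,2]-z)<.006]; print('rib rect',cv2.minAreaRect(p[:,:2].astype(np.float32)),p.mean(0))
# mould rim
m=ok&(np.hypot(uu-348,vv-253)<45)&(hsv[...,0]>100)&(hsv[...,0]<125)&(hsv[...,1]>120)&(W[...,2]>.098)
p=W[m];print('mould',cv2.minEnclosingCircle(p[:,:2].astype(np.float32)),p.mean(0),m.sum())
# circle: dark pixels
g=im.max(2); m=ok&(g<110)&(np.abs(np.hypot(uu-472,vv-263)-36)<5)
p=W[m]; print('circle',cv2.fitEllipse(p[:,:2].astype(np.float32)),p.mean(0),m.sum())
m=ok&(np.hypot(uu-435,vv-218)<15)&(W[...,2]>.03);p=W[m];print('cup',p.mean(0),p[:,2].max())
m=ok&(uu>425)&(uu<500)&(vv>298)&(vv<313)&(g<110);p=W[m];print('tw',p.min(0),p.max(0))
cv2.imwrite('pics/crop.png',cv2.resize(im[195:320,120:540,::-1],None,fx=1.9,fy=1.9,interpolation=cv2.INTER_CUBIC))
E
```

```text
white [0.5658 0.3761 0.0583]
red [0.5551 0.3135 0.0559]
yellow [0.4987 0.3861 0.0558]
green [0.4902 0.3194 0.0605]
rib [ 0.5573 -0.0279  0.1364]
panel [ 0.5414 -0.3146  0.0089]
cup [ 0.6431 -0.2311  0.0157]
tw [ 0.4446 -0.2905  0.0068]
purp [ 0.3261 -0.1788  0.0506]
base px [0.08753557 0.00726966 0.01071312]
white [0.5657 0.3794 0.0578] [0.5662 0.3798] 0.0172 182
red [0.5567 0.3145 0.0579] [0.5566 0.3153] 0.017 179
yellow [0.501  0.389  0.0578] [0.5009 0.3886] 0.0172 182
green [0.4912 0.3237 0.058 ] [0.4911 0.324 ] 0.0169 189
rib z 0.1366612406491633 462
rib rect ((0.556830883026123, -0.028605598956346512), (0.02186478301882744, 0.08407530188560486), 55.23936462402344) [ 0.55655427 -0.02837713  0.13669115]
mould ((0.5571739077568054, -0.0269097238779068), 0.07867314666509628) [ 0.55711687 -0.02548713  0.10282536] 1555Traceback (most recent call last):
  File "<stdin>", line 21, in <module>
cv2.error: OpenCV(4.12.0) /io/opencv/modules/imgproc/src/shapedescr.cpp:361: error: (-201:Incorrect size of input array) There should be at least 5 points to fit the ellipse in function 'fitEllipseNoDirect'
```

```bash
python3 - <<'E'
from h import *
d=np.load('top.npz');im=d['im'];W=d['W']
ok=np.isfinite(W[...,2]);vv,uu=np.mgrid[0:480,0:640]
g=im.max(2).astype(float); b=cv2.blur(g,(15,15))
m=ok&(g<b-15)&(np.abs(np.hypot(uu-472,vv-263)-36)<4)
p=W[m]; print('circle',cv2.fitEllipse(p[:,:2].astype(np.float32)),p.mean(0),m.sum())
m=ok&(np.hypot(uu-435,vv-218)<15)&(W[...,2]>.03);p=W[m];print('cup',p.mean(0),p[:,2].max())
m=ok&(uu>425)&(uu<500)&(vv>298)&(vv<312)&(g<110)&(W[...,2]>.005)
p=W[m];print('tw',p.min(0),p.max(0))
cv2.imwrite('pics/crop.png',cv2.resize(im[195:320,120:540,::-1],None,fx=1.9,fy=1.9,interpolation=cv2.INTER_CUBIC))
phi=np.radians(-34.8)
# tool pointing down: y axis of tool = along rib width. for roll=pi: R=Rz(yaw)Rx(pi): tool y=(sin yaw,-cos yaw)
for yaw in (phi,phi+np.pi):
  for z in (.12,.3):
    print(yaw,kinematics.solve_ik([.5568,-.0285,z],[np.pi,0,yaw]))
for n in ((.5566,.315),(.4911,.324),(.5009,.3888)): print(kinematics.solve_ik([*n,.1],[np.pi,0,2.887]))
for a in np.radians(range(-180,181,30)): 
    q=kinematics.solve_ik([.5414,-.313,.08],[np.pi,0,a]);print(round(np.degrees(a)),q is not None and np.round(q,2))
E
```

```text
circle ((0.5432013273239136, -0.31287795305252075), (0.157650426030159, 0.1577654927968979), 177.0957489013672) [ 0.54380723 -0.31374525  0.00925415] 604
cup [ 0.63993103 -0.22784402  0.04371601] 0.0524083580661548
tw [ 0.43328201 -0.35439163  0.00629294] [ 0.44765707 -0.20906801  0.02192353]
-0.6073745796940266 [-1.77026971e-01  1.97538610e-01  1.86092327e+00 -4.44089210e-16
  1.08313078e+00  2.00114394e+00]
-0.6073745796940266 [-1.77026971e-01  2.40123706e-02  1.69718376e+00 -4.44089210e-16
  1.42039653e+00  2.00114394e+00]
2.5342180738957665 [-0.17702697  0.19753861  1.86092327  0.          1.08313078 -1.14044872]
2.5342180738957665 [-0.17702697  0.02401237  1.69718376  0.          1.42039653 -1.14044872]
[ 0.4053247   0.38148085  1.66874139  0.          1.09137042 -0.91087897]
[ 0.46393488  0.28459858  1.7967989   0.          1.06019518 -0.85226879]
[ 0.54944068  0.37119613  1.6827132   0.          1.08768333 -0.76676299]
-180 [-0.64  0.38  1.71  0.    1.05 -2.21]
-150 False
-120 False
-90 [-0.64  0.38  1.71 -0.    1.05  2.51]
-60 [-0.64  0.38  1.71 -0.    1.05  1.98]
-30 [-0.64  0.38  1.71 -0.    1.05  1.46]
0 [-0.64  0.38  1.71 -0.    1.05  0.93]
30 [-0.64  0.38  1.71 -0.    1.05  0.41]
60 [-0.64  0.38  1.71 -0.    1.05 -0.11]
90 [-0.64  0.38  1.71  0.    1.05 -0.64]
120 [-0.64  0.38  1.71  0.    1.05 -1.16]
150 [-0.64  0.38  1.71  0.    1.05 -1.68]
180 [-0.64  0.38  1.71  0.    1.05 -2.21]
```

View pics/crop.png

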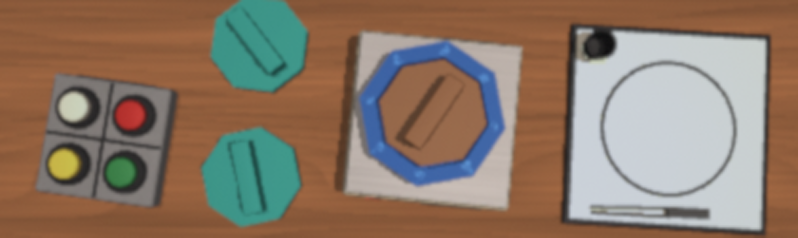

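The crop confirms it: the brown octagon sits in the blue mould with its rib from (410,145) to (455,80). Red is at (130,115), yellow (65,163) and green (122,172), with white (75,107) to be avoided. Next I press the keys.

```bash
python3 - <<'E'
from h import *
claw.command_gripper(0.0)
O=[np.pi,0,2.887]
for n,(x,y) in dict(red=(.5566,.3149),yellow=(.501,.3888),green=(.4911,.3239)).items():
    r.reach([x,y,.12],O) if n=='red' else r.servo_line([x,y,.085],feed=.15)
    r.servo_line([x,y,.062],feed=.12)
    f0=get_obs()['contact_force'][2]; z=.0535; f=[]
    while z>.0475:
        r.servo_line([x,y,z],feed=.04); r.hold(.1)
        o=get_obs(); f.append((z,round(o['tool_pos'][2],4),round(o['contact_force'][2]-f0,1)))
        if f[-1][2]>9: break
        z-=.001
    r.hold(.1); r.servo_line([x,y,.085],feed=.12); r.hold(.15)
    print(n,f,get_obs()['contact_force'][2].round(2),get_obs()['clock'])
E
```

```text
red [(0.0535, np.float64(0.055), np.float64(3.2)), (0.0525, np.float64(0.0531), np.float64(3.6)), (0.0515, np.float64(0.0521), np.float64(5.0)), (0.050499999999999996, np.float64(0.0521), np.float64(9.2))] 0.25 5.5333
yellow [(0.0535, np.float64(0.0547), np.float64(4.2)), (0.0525, np.float64(0.0531), np.float64(5.7)), (0.0515, np.float64(0.0521), np.float64(5.8)), (0.050499999999999996, np.float64(0.052), np.float64(10.8))] 0.36 8.8417
green [(0.0535, np.float64(0.0548), np.float64(3.4)), (0.0525, np.float64(0.0531), np.float64(3.2)), (0.0515, np.float64(0.0521), np.float64(5.1)), (0.050499999999999996, np.float64(0.052), np.float64(9.4))] -0.29 11.975
```

All three keys reached their stops at z = 0.052. Next I go above the cast and refine its pose with the wrist camera.

```bash
python3 - <<'E'
from h import *
O=[np.pi,0,np.radians(145.2)]
r.servo_line([.4911,.3239,.25],feed=.25)
r.reach([.5568,-.0285,.30],O); claw.command_gripper(.06); r.hold(.2)
c,W=shot('wrist','wrist1.png'); np.savez('w.npz',im=c['image'],W=W)
m=np.isfinite(W[...,2])&(W[...,2]>.13)&(W[...,2]<.145)&(np.hypot(W[...,0]-.557,W[...,1]+.0285)<.06)
p=W[m]; print(m.sum(),p.mean(0),cv2.minAreaRect(p[:,:2].astype(np.float32)))
m=np.isfinite(W[...,2])&(W[...,2]>.09)&(W[...,2]<.115)&(np.hypot(W[...,0]-.557,W[...,1]+.0285)<.045); print(np.median(W[m][:,2]))
print(get_obs()['tool_pos'],get_obs()['clock'])
E
```

```text
2577 [ 0.55645785 -0.02783576  0.13741742] ((0.5583297610282898, -0.02915465086698532), (0.022015757858753204, 0.08312805742025375), 55.25783920288086)
0.10357419621476355
[ 0.55679934 -0.02854579  0.29999595] 14.9917
```

View pics/wrist1.png

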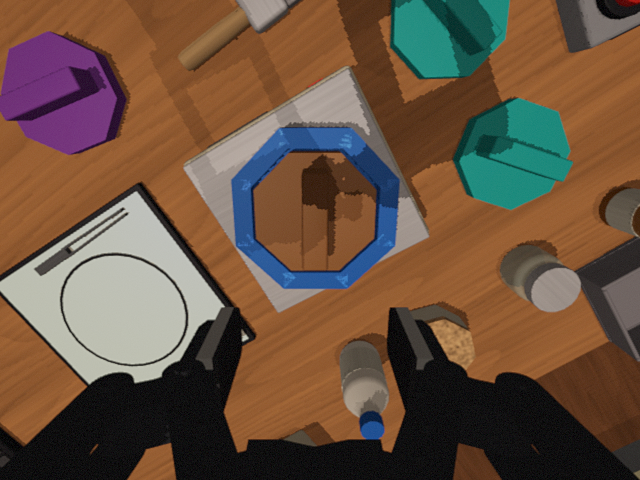

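The wrist view shows the rib at about (318,215) in the mould, aligned with the jaws and matching the estimate. Next I grasp and lift.

```bash
python3 - <<'E'
from h import *
x,y=.557,-.0287
r.servo_line([x,y,.15],feed=.25); r.servo_line([x,y,.1075],feed=.08); r.hold(.1)
print(get_obs()['contact_force'])
claw.command_gripper(.0,60); r.hold(.3)
o=get_obs(); print(o['grip_width'],o['grasp_force'],o['contact_force'])
for z in (.112,.12,.15):
    r.servo_line([x,y,z],feed=.04); o=get_obs(); print(z,o['contact_force'].round(1),o['grip_width'])
r.servo_line([x,y,.22],feed=.15); r.hold(.2)
o=get_obs(); print(o['contact_force'].round(1),o['moment'].round(2),o['grip_width'],o['clock'])
shot('side','side2.png')
E
```

```text
[-0.50744931  0.27666902 -0.25365606]
0.021302055067202362 60.49058139324188 [0.80299728 0.86783931 3.96128903]
0.112 [ 0.1 -0.3 -2.9] 0.020923853097161056
0.12 [-0.4 -0.4 -2.3] 0.021148946044989167
0.15 [ 0.1  0.1 -2.7] 0.02137516092417711
[ 0.1 -0.3 -3.4] [-0.03 -0.01 -0.  ] 0.021086699101741355 19.5833
```

View pics/side2.png

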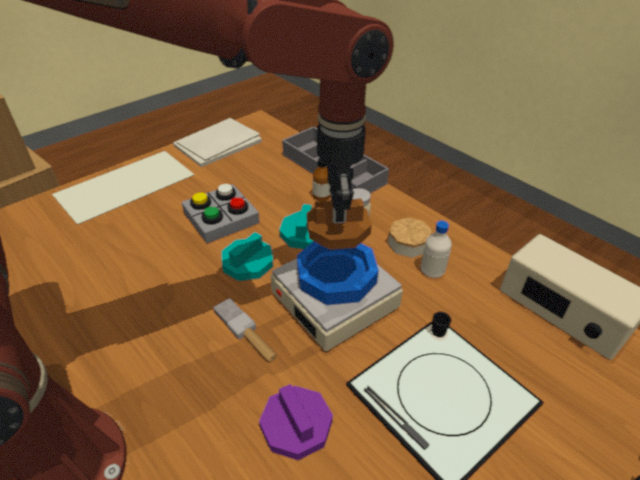

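The cast is lifted clear and hangs level in the gripper at (340,225), and the mould is empty. Next I carry it to the circle.

```bash
python3 - <<'E'
from h import *
x,y=.5432,-.3129
O=[np.pi,0,np.radians(145.2)]
r.servo_line([x,y,.22],O,feed=.2)
r.servo_line([x,y,.06],feed=.12); r.servo_line([x,y,.04],feed=.04); r.hold(.2)
f0=get_obs()['contact_force'][2]; z=.0375
while z>.030:
    r.servo_line([x,y,z],feed=.02); r.hold(.1); o=get_obs(); f=o['contact_force'][2]; print(z,f.round(1),o['tool_pos'].round(4))
    if f>1.5: break
    z-=.0007
print(o['grip_width'],o['clock']); shot('side','side3.png')
E
```

```text
0.0375 -3.3 [ 0.5431 -0.3129  0.0374]
0.0368 -2.8 [ 0.5432 -0.3129  0.0368]
0.0361 -2.5 [ 0.5433 -0.313   0.0362]
0.0354 4.5 [ 0.5433 -0.313   0.0361]
0.020751878162361372 24.9667
```

View pics/side3.png

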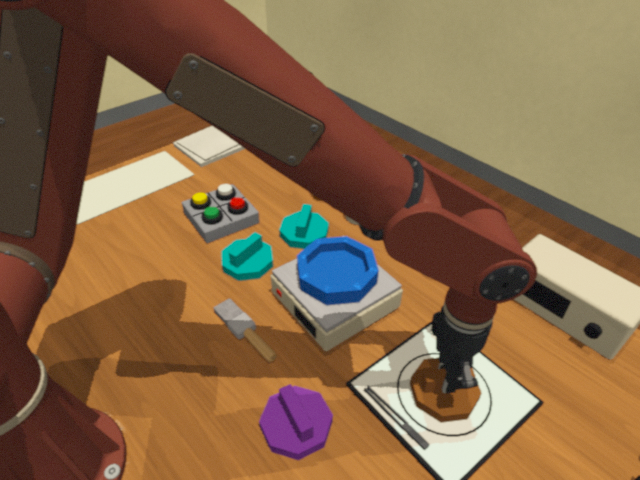

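The cast stands on the panel at (446,388), inside the circle. Now I release, retreat straight up and check from above.

```bash
python3 - <<'E'
from h import *
claw.command_gripper(.045); r.hold(.2)
r.servo_line([.5432,-.3129,.15],feed=.08)
r.servo_line([.5432,-.3129,.26],feed=.2)
r.reach([.45,.1,.35],[np.pi,0,np.radians(145.2)]); r.hold(.3)
c,W=shot('top','top2.png'); print(get_obs()['clock'],get_obs()['contact_force'].round(1))
ok=np.isfinite(W[...,2]); n=(np.abs(W[...,0]-.543)<.075)&(np.abs(W[...,1]+.313)<.075)&ok
p=W[n&(W[...,2]>.022)]; print('disc',cv2.minEnclosingCircle(p[:,:2].astype(np.float32)),np.median(p[:,2]),p[:,2].max())
E
```

```text
29.8 [-0.5  0.3  0.1]
disc ((0.542579174041748, -0.3124658763408661), 0.0588214136660099) 0.03151402258960311 0.06969905253253567
```

View pics/top2.png

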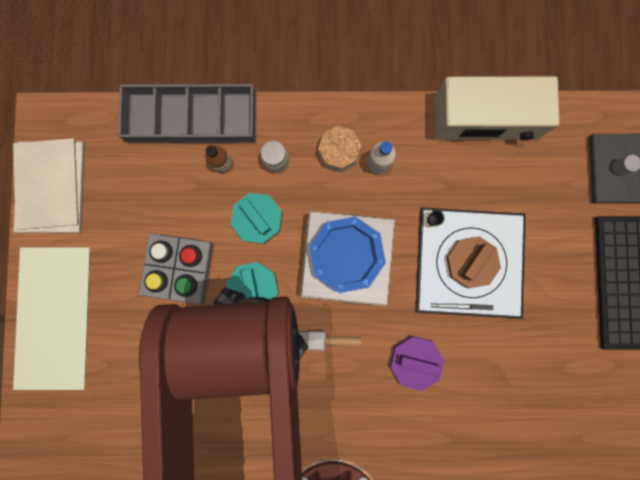

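The cast lies flat and centred in the circle at (473,262) with its rib up. The cup, tweezers and other loose things are unmoved.

```bash
python3 -c "
from h import *
print(job.hand_in())"
```

```text
the job is handed in; nothing more can be done
None
```

I pressed red, yellow and green in order, each to its stop and released, then set the support down flat, rib up, within about 1 mm of the black circle's centre, and handed the job in at about 30 s.

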